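# Close up an imaging chamber: seat the flow cell and hold the cover plate for the screws

### The job

Seat the white flow cell flat and fully home in the pocket of the metal imaging chamber and let go of it. Then take the cover plate by its collar and hold it level, hovering about 1 cm above the chamber, its closer pair of holes over the closer pair of threaded holes, so that every thread shows whole through its hole and I can start the four thumbscrews before the plate comes down on the gasket. Finish still holding the plate there; never let it touch the chamber or the flow cell, and leave the other things on the desk where they are.

Things in the scene. Friction and masses are not known exactly. Their poses are not given: they have to be found in the camera images.
- chamber: Imaging chamber: brushed light-metal block 132 (its x) x 92 (y) mm, top face 28 mm above the desk, on rubber feet; it cannot move. Origin: centre of its underside, on the desk; z up. Four 5 mm threaded holes in the top: a pair 60 mm apart at the +x end, a closer pair 40 mm apart at the -x end, ends 96 mm apart. Two brass hose barbs stick out 14 mm from the +x end, away from the robot.
- pocket (a point): Centre of the floor of the rectangular pocket in the middle of the chamber's top, 16 mm above the desk: 66 (chamber x) x 46 (y) mm, 12 mm deep, 2 mm chamfer round the mouth. It leaves the flow cell 1 mm on each side, either way round; a seated cell has its underside here and its block flush with the chamber's top.
- flow_cell: Flow cell, loose, 50 to 100 g: white plastic block 64 (its x) x 44 (y) x 12 mm with a bevelled foot and a black gasket line on top. Origin: centre of its underside; z up. Starts flat on the desk left or right of the chamber, its x within 35 degrees of world x.
- manifold (a point): Where to grip the flow cell: middle of its raised port manifold, 18 mm above the underside. The manifold is 36 (cell x) x 18 (y) mm and reaches from 12 to 24 mm above the underside; grip across the 18 mm. Two thin steel tubes on it rise to 29.5 mm.
- cover_plate: Cover plate, loose, 110 to 230 g: brushed light metal, 116 (its x) x 80 (y) x 5 mm, window 50 x 28 mm in the middle; four 10 mm through holes in the chamber's pattern: pair 60 mm apart at +x, closer pair 40 mm apart at -x. Origin: centre of its underside; z up. Starts flat on the desk, on the other side of the chamber from the flow cell, its x within 35 degrees of world x.
- collar (a point): Where to grip the cover plate: middle of the rectangular collar that stands up round its window, 13 mm above the plate's underside. Collar outside 62 (plate x) x 40 (y) mm, walls 6 mm, from 5 to 21 mm above the underside; grip across the 40 mm from outside.
- violet_bottle: Dropper bottle, violet, 32 mm across, 99 mm tall, loose, behind the work; leave it alone. Origin: centre of its underside.
- blue_bottle: Dropper bottle, blue with white cap, 32 mm across, 99 mm tall, loose, behind the work; leave it alone. Origin: centre of its underside.
- brown_bottle: Dropper bottle, brown, 32 mm across, 99 mm tall, loose, behind the work; leave it alone. Origin: centre of its underside.
- dish_a: Petri dish, 61 mm across, 16 mm high, loose, behind the work; leave it alone. Origin: centre of its underside.
- tweezer: Steel tweezers, 127 mm long, lying along y near the desk's front edge; leave them alone. Origin: centre of the underside.
- marker: White marker pen with black cap, 135 mm long, lying along y near the desk's front edge; leave it alone. Origin: centre of the underside.
- thread0 (a point): Centre of a threaded hole in the chamber's top face, 28 mm above the desk: +x end, +y side (60 mm pair), at (48, 30) mm in the chamber's x, y.
- hole0 (a point): Centre of a cover plate hole, at the plate's underside: +x end, +y side (60 mm pair), at (48, 30) mm in the plate's x, y. It belongs over thread0.
- screw0: Brass thumbscrew standing on its head on the desk in front of the chamber, head 16 mm across, 23.5 mm tall, loose; leave it alone. Origin: centre of its head's underside.
- thread1 (a point): Centre of a threaded hole in the chamber's top face, 28 mm above the desk: +x end, -y side (60 mm pair), at (48, -30) mm in the chamber's x, y.
- hole1 (a point): Centre of a cover plate hole, at the plate's underside: +x end, -y side (60 mm pair), at (48, -30) mm in the plate's x, y. It belongs over thread1.
- screw1: Brass thumbscrew standing on its head on the desk in front of the chamber, head 16 mm across, 23.5 mm tall, loose; leave it alone. Origin: centre of its head's underside.
- thread2 (a point): Centre of a threaded hole in the chamber's top face, 28 mm above the desk: -x end, +y side (40 mm pair), at (-48, 20) mm in the chamber's x, y.
- hole2 (a point): Centre of a cover plate hole, at the plate's underside: -x end, +y side (40 mm pair), at (-48, 20) mm in the plate's x, y. It belongs over thread2.
- screw2: Brass thumbscrew standing on its head on the desk in front of the chamber, head 16 mm across, 23.5 mm tall, loose; leave it alone. Origin: centre of its head's underside.
- thread3 (a point): Centre of a threaded hole in the chamber's top face, 28 mm above the desk: -x end, -y side (40 mm pair), at (-48, -20) mm in the chamber's x, y.
- hole3 (a point): Centre of a cover plate hole, at the plate's underside: -x end, -y side (40 mm pair), at (-48, -20) mm in the plate's x, y. It belongs over thread3.
- screw3: Brass thumbscrew standing on its head on the desk in front of the chamber, head 16 mm across, 23.5 mm tall, loose; leave it alone. Origin: centre of its head's underside.

How it is judged:
On the way:
1. the flow cell is seated flat in the chamber's pocket and released, with the cover plate not yet over the chamber (z of flow_cell in the frame of chamber between 0.0145 and 0.0175 m and horizontal distance between flow_cell and chamber below 0.003 m and angle between the x axis of flow_cell and the x axis of chamber, either way round below 0.08 rad and angle between the z axis of flow_cell and the z axis of chamber, either way round below 0.03 rad and contact force between flow_cell and the fingers below 0.05 N and horizontal distance between cover_plate and chamber above 0.08 m), for 0.2 s.
At the end, for the whole second after the job is handed in: Flow cell seated (1.5 mm of the pocket floor, 0.03 rad flat, 3 mm, 0.08 rad square), untouched by fingers. Cover held in the fingers, touching neither chamber nor cell, 4 to 16 mm above the chamber top, level to 0.05 rad, under 10 mm/s, each hole within 2.5 mm horizontally of its thread (z of flow_cell in the frame of chamber between 0.0145 and 0.0175 m and horizontal distance between flow_cell and chamber below 0.003 m and angle between the x axis of flow_cell and the x axis of chamber, either way round below 0.08 rad and angle between the z axis of flow_cell and the z axis of chamber, either way round below 0.03 rad and contact force between flow_cell and the fingers below 0.05 N and horizontal distance between hole0 and thread0 below 0.0025 m and horizontal distance between hole1 and thread1 below 0.0025 m and horizontal distance between hole2 and thread2 below 0.0025 m and horizontal distance between hole3 and thread3 below 0.0025 m and z of cover_plate in the frame of chamber between 0.032 and 0.044 m and angle between cover_plate's own z axis and vertical below 0.05 rad and contact force between cover_plate and the fingers above 1 N and contact force between cover_plate and chamber below 0.05 N and contact force between cover_plate and flow_cell below 0.05 N and linear speed of cover_plate below 0.01 m/s); the arm keeps its last pose, push and grip.
It fails at once if the cover plate touches the chamber or the flow cell (contact force between cover_plate and chamber above 1 N or contact force between cover_plate and flow_cell above 1 N).
It fails at once if another loose thing on the desk is moved by more than 30 mm (distance of any of violet_bottle, blue_bottle, brown_bottle, dish_a, tweezer, marker, screw0, screw1, screw2, screw3 from where it was at the start of the episode above 0.03 m).
It also fails if it takes over 67 s, if anything falls off the work surface, if the arm or the gripper's body presses on something with over 40 N, if the wrist force passes 120 N, or if a joint passes its speed limit or range.

### The arm

A 7-joint arm with a two-finger parallel gripper is mounted at the origin on a cart in front of the work surface, level with it; the furniture and walls round the work are solid. World frame = base frame: x ahead of the robot, y to its left, z up, the work surface at z = 0. Lengths are in m, angles in rad, forces in N, time in s.
With the tool pointing down it reaches from about 0.425 to 0.95 m from the base axis. Payload 4.7 kg.
Tool frame: the origin (TCP) lies at the very end of the fingers, on their centre line; the grasp point (between the pads) lies 19 mm behind it; z points along the fingers, y is the line along which they close (so a half turn about z gives the same grasp; the last joint's range is limited). The gripper opens to 85 mm and grips with 20 to 120 N. Pads are 22 mm wide; open, the fingers measure 114 mm over their backs; the gripper's body (76 mm by 85 mm) begins 54 mm behind the grasp point. The pads swing forward as they close: fully open they stand 13 mm farther back than shut.
Start: joints at [-1.179, 0.469, -0.049, 1.532, 0.024, 1.141, -0.082], TCP at [0.276, 0.616, 0.231] pointing down, gripper open.
Joint ranges: [-2.59, 2.59], [-0.33, 1.99], [-1.39, 1.29], [0.1, 2.45], [-1.04, 4.18], [0.21, 1.99], [-2.66, 2.66]. Speed limits (rad/s): [2.57, 2.57, 3.14, 3.14, 3.14, 3.14, 3.14].

### API

Orientations are given as a rotation vector (axis times angle).
In Python, from bench import observe, cams, ticket gives the robot as it stands.
- The arm moves only by the tool jog_arm, never from a script. Its argument "plan" is a list of rows, each a list of 3 entries, a list of its own where there are three numbers: the finger opening in m, from 0 to 0.0854, then the shift along the tool's x, y, z in m, then the turn, a rotation vector about the tool's x, y, z in degrees. In form: [[gripper, [tx, ty, tz], [rx, ry, rz]], ...]. A call has exactly 8 rows; each row is the pose to reach, as a shift and turn from the pose commanded when the call began, along the tool's axes at that moment; what a row does not reach only later rows make up. A row lasts 1/8 s, in which the tool goes at most 62.5 mm and 10.7 degrees, less where a joint would pass 70% of its speed; a pose out of reach is approached as far as the arm can. A call with a gripper value outside its range is refused whole. The fingers move at their own pace and stop on an object; the grip force is fixed at half the most. Time passes only in rows, so rows that repeat a pose let the fingers close, or fill a call up. It gives the time, the measured TCP pose, the force, the opening and the grip force at its end, in the units of the state.
- observe(): the state, without advancing time (a new reading comes with each control period).
- cams.get_image(name): name is "scene" or "top"; returns a dict with "frame" (400x640x3 uint8, red, green, blue), "fx", "fy", "cx", "cy" (pixels), "dist" ([k1, k2, p1, p2, k3] as OpenCV has them; the pictures are not rectified), "rvec" (rotation vector, rad) and "tvec" (3), from world to camera coordinates, as OpenCV has them. Camera axes: x right, y down, z forward; pixel columns grow to the right and rows downward; lengths in m; the calibration is good to about 2 mm. A picture is of the moment at which its call begins. There is no depth.
- ticket.close_job(): hands the job in; it is judged then, once.
The state is a dict: "clock": time; "qpos": joint angles; "qd": joint speeds; "joint_efforts": joint torques, N m; "eef_pos": TCP position; "tool_rot": TCP orientation; "force": force on the tool from outside, world axes, zero at the start; "moment": the same for the moment, N m; "finger_gap": finger opening in m; "grip_force": force on a finger pad.
Only numpy, scipy, OpenCV 4.12 (cv2) and the standard library are available. Lean on these libraries where they do the work, as an engineer would, in place of code of your own. Each camera call takes 0.05 s, during which the arm holds its last target. There are 200 camera calls.

## Working session

There is one attempt and no reset: what is moved stays moved. The work goes in short steps, Python scripts to look and compute and a tool call to move; the robot and the scene stay as the last step left them, time stands still between calls to the robot, and variables do not carry over. Pictures are saved under pics/ and viewed, at most 10 in all, crops included, and the job is handed in when it is done.

Besides the shell and the picture viewer there is one more tool, called after "Request:" as a command line: name --argument value ..., lists and objects as JSON in quotes. jog_arm: Moves the arm, as the interface text tells. Its arguments: {"type":"object","properties":{"plan":{"type":"array","items":{"type":"array"}}},"required":["plan"]}

```bash
ls; mkdir -p pics
python3 - <<'E'
from bench import observe, cams, ticket
import cv2
s=observe(); print({k:s[k] for k in('clock','eef_pos','tool_rot','finger_gap','force')})
for n in("scene","top"):
    d=cams.get_image(n); cv2.imwrite(f"pics/{n}0.png",d["frame"][:,:,::-1]); print(n,{k:d[k] for k in d if k!="frame"})
E
```

```text
pics
{'clock': 0.0, 'eef_pos': array([0.27552998, 0.61556157, 0.23021934]), 'tool_rot': array([-0.65611312, -3.07196642,  0.00310798]), 'finger_gap': 0.08535521188447873, 'force': array([ 0.92720772, -0.29116606, -0.4326443 ])}
scene {'fx': 519.8141204401921, 'fy': 519.8141204401921, 'cx': 322.8828766250395, 'cy': 202.92252675744015, 'dist': array([0.01868368, 0.        , 0.        , 0.        , 0.        ]), 'rvec': array([ 2.40473223, -0.54770417,  0.19897803]), 'tvec': array([-0.48524703,  0.20273522,  1.07400205])}
top {'fx': 377.1416330059156, 'fy': 377.1416330059156, 'cx': 317.49288659358666, 'cy': 207.71225404259067, 'dist': array([-0.02669885,  0.        ,  0.        ,  0.        ,  0.        ]), 'rvec': array([ 2.15234791, -2.13439786,  0.16656067]), 'tvec': array([-0.01713542,  0.54482603,  0.86905184])}
```

View pics/scene0.png

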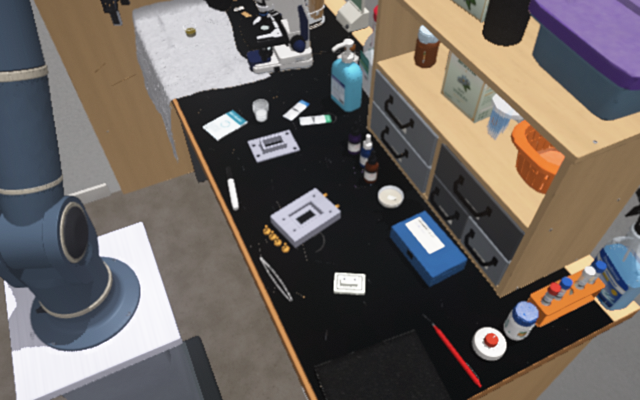

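View pics/top0.png

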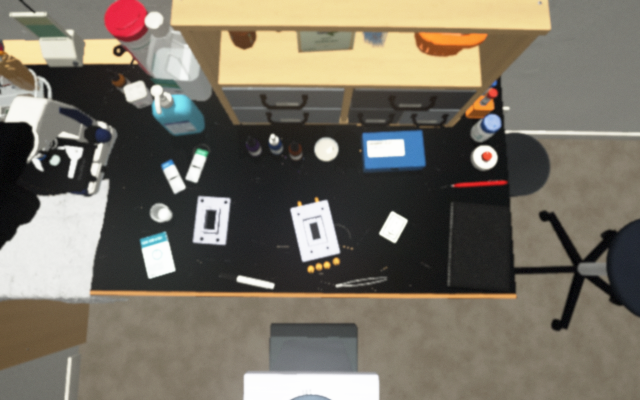

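The scene view shows the plate at about (273,146), the chamber at (305,216) and the white cell at (349,283). In the top view these are at (211,220), (316,231) and (394,227). The screws stand in front of the chamber. I'll enlarge these areas for corner picking.

Run:
```python
import cv2,numpy as np
t=cv2.imread("pics/top0.png"); s=cv2.imread("pics/scene0.png")
def c(im,x,y,w,h,k): 
    o=cv2.resize(im[y:y+h,x:x+w],None,fx=k,fy=k,interpolation=cv2.INTER_CUBIC)
    for i in range(0,w,10): cv2.putText(o,str(x+i),(i*k,8),0,.3,(0,255,255),1); cv2.line(o,(i*k,10),(i*k,14),(0,255,255),1)
    for i in range(0,h,10): cv2.putText(o,str(y+i),(0,i*k+4),0,.3,(0,255,255),1)
    return o
a=np.hstack([c(t,190,190,42,60,6),c(t,286,195,60,60,6)[:, :],c(t,376,205,31,60,6)])
b=np.hstack([c(s,245,125,58,50,5),c(s,265,183,80,50,5)[:,:],c(s,330,265,40,50,5)[:,:110]])
w=max(a.shape[1],b.shape[1]); f=lambda o:np.pad(o,((0,0),(0,w-o.shape[1]),(0,0)))
o=np.vstack([f(a),f(b)])[:600,:800]; print(o.shape); cv2.imwrite("pics/crop.png",o)
```

```text
(600, 800, 3)
```

View pics/crop.png

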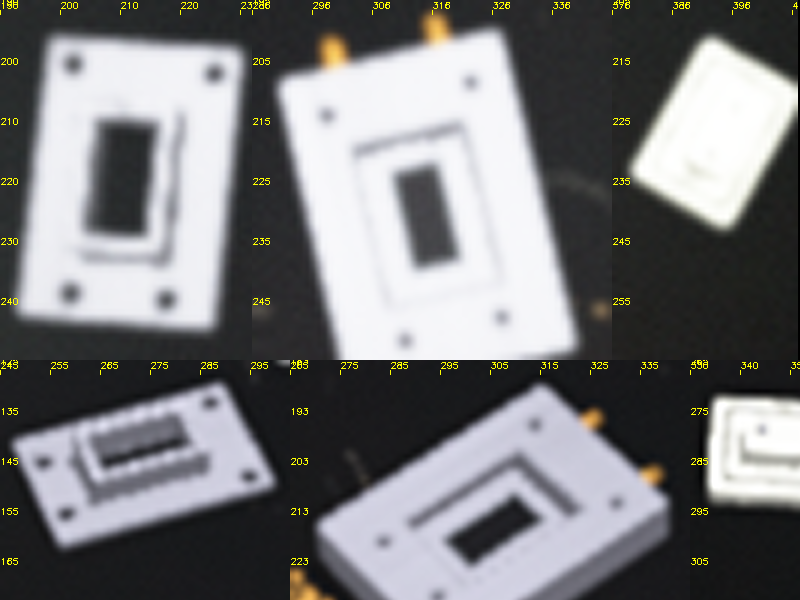

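Both the plate and the chamber have their wide hole pair toward world +x, which is up in the top view. Top-view positions are plate holes at about (202,200), (225,202), (202,238) and (218,240), chamber threads at (297,214), (321,208), (310,252) and (326,248), and the cell near (394,227). Next I'll fit silhouettes jointly in both views.

```bash
cat > h.py <<'E'
import numpy as np,cv2
from scipy.optimize import least_squares
from scipy.spatial.transform import Rotation as R
def proj(d,P): return cv2.projectPoints(np.asarray(P,float).reshape(-1,1,3),d["rvec"],d["tvec"],np.array([[d["fx"],0,d["cx"]],[0,d["fy"],d["cy"]],[0,0,1.]]),d["dist"])[0].reshape(-1,2)
def box(lx,ly,z0,z1): return np.array([[a*lx/2,b*ly/2,z] for z in(z0,z1) for a in(-1,1) for b in(-1,1)])
def world(p,M): # p=x,y,yaw,z
    c,s=np.cos(p[2]),np.sin(p[2]); return np.c_[p[0]+c*M[:,0]-s*M[:,1],p[1]+s*M[:,0]+c*M[:,1],M[:,2]+p[3]]
def render(d,p,M,win):
    x,y,w,h=win; K=8
    q=(proj(d,world(p,M))+.5-[x,y])*K
    m=np.zeros((h*K,w*K),np.float32); hull=cv2.convexHull(q.astype(np.float32))[:,0]
    cv2.fillConvexPoly(m,np.round((hull-.5)*256).astype(np.int32),1,shift=8)
    return cv2.GaussianBlur(cv2.resize(m,(w,h),interpolation=cv2.INTER_AREA),(0,0),.7)
def fit(views,p0,M,lo=45,hi=85,freez=True,pad=8):
    T=[]
    for d in views:
        q=proj(d,world(p0,M)); x,y=(q.min(0)-pad).astype(int); X,Y=(q.max(0)+pad).astype(int)
        f=d["frame"][y:Y,x:X].astype(np.float32); g=f.mean(2)
        t=cv2.GaussianBlur(np.clip((g-lo)/(hi-lo),0,1),(0,0),.5)
        sat=(f.max(2)-f.min(2))>45
        mask=cv2.dilate(sat.astype(np.uint8),np.ones((5,5)))==0
        inner=cv2.convexHull(q.astype(np.float32)); ctr=q.mean(0)
        im=np.zeros(g.shape,np.uint8); cv2.fillConvexPoly(im,np.round((ctr+(inner[:,0]-ctr)*.8)-[x,y]).astype(np.int32),1)
        mask&=(im==0); T.append((d,(x,y,X-x,Y-y),t,mask))
    n=4 if freez else 3
    def r(u):
        p=np.array(p0,float); p[:n]+=u[:n]*[.01,.01,.1,.01][:n]
        return np.concatenate([((render(d,p,M,w)-t)*m).ravel() for d,w,t,m in T])
    u=np.zeros(n)
    for st in(.15,.05,.02): s=least_squares(r,u,diff_step=None,x_scale=1,method='trf',jac=lambda v:np.stack([(r(v+st*e)-r(v-st*e))/(2*st) for e in np.eye(n)],1)); u=s.x
    p=np.array(p0,float); p[:n]+=u*[.01,.01,.1,.01][:n]; return p,np.sqrt(2*s.cost)
def ray(d,uv,z):
    K=np.array([[d["fx"],0,d["cx"]],[0,d["fy"],d["cy"]],[0,0,1.]])
    n=cv2.undistortPoints(np.array([[uv]],float),K,d["dist"])[0,0]; Rm=cv2.Rodrigues(d["rvec"])[0]
    C=-Rm.T@d["tvec"]; v=Rm.T@np.r_[n,1]; return C+v*(z-C[2])/v[2]
MOD=dict(plate=box(.116,.080,0,.005),cell=box(.064,.044,0,.012),chamber=box(.132,.092,.003,.028))
E
python3 - <<'E'
from h import *
from bench import cams
v=[cams.get_image("scene"),cams.get_image("top")]
for d in v: Rm=cv2.Rodrigues(d["rvec"])[0]; print("C",-Rm.T@d["tvec"])
t=v[1]
for n,uv,z,yaw in(("plate",(211,220.5),.005,-.08),("cell",(394,227),.01,-.5),("chamber",(316,231),.028,.2)):
    w=ray(t,uv,z); 
    for name,vv,fz in(("both",v,True),("top",v[1:],False),("scene",v[:1],False)):
        p,c=fit(vv,[w[0],w[1],yaw,0],MOD[n],freez=fz); print(n,name,np.round(p,4),round(c,2))
# holes
for n,uvs,z in(("plate",[(202,200),(225.5,202),(201.7,238.5),(217.8,240)],.005),("thr",[(297.5,214),(321,208.5),(310.5,252),(326.5,248)],.028)):
    print(n,[np.round(ray(t,u,z)[:2],4) for u in uvs])
E
```

```text
C [ 0.20798252 -0.68082671  0.96086675]
C [ 0.40667987 -0.0106978   0.94174156]
plate both [ 0.5159  0.2508 -0.0592  0.007 ] 12.87
plate top [ 0.5175  0.2536 -0.069   0.    ] 11.46
plate scene [ 0.5176  0.2567 -0.0612  0.    ] 7.43
cell both [ 0.503  -0.2006 -0.5073  0.006 ] 8.88
cell top [ 0.5039 -0.2012 -0.5104  0.    ] 7.99
cell scene [ 0.5048 -0.1977 -0.4995  0.    ] 4.64
chamber both [ 0.4902 -0.0075  0.2413  0.007 ] 12.41
chamber top [ 0.4903 -0.0067  0.2397  0.    ] 12.54
chamber scene [ 0.4921 -0.0034  0.2402  0.    ] 4.88
plate [array([0.5678, 0.2791]), array([0.5631, 0.2194]), array([0.4707, 0.2746]), array([0.4673, 0.2342])]
thr [array([0.5311, 0.0361]), array([ 0.5452, -0.0212]), array([0.439 , 0.0034]), array([ 0.4489, -0.0351])]
```

```bash
cat >> h.py <<'E'
H=np.array([[.048,.03],[.048,-.03],[-.048,.02],[-.048,-.02]])
def holes(d,p,z,r=3,it=3):
    "dark-spot centroids near the projected hole centres, and pose fit at height z"
    g=d["frame"].astype(float).mean(2); q=proj(d,world([p[0],p[1],p[2],0],np.c_[H,np.full(4,z)])); out=[]
    for c in q:
        for _ in range(it):
            x,y=np.round(c).astype(int); w=g[y-r:y+r+1,x-r:x+r+1]; Y,X=np.mgrid[y-r:y+r+1,x-r:x+r+1]
            k=np.clip(np.percentile(w,70)-w-12,0,None)*(np.hypot(X-c[0],Y-c[1])<r+.3); c=np.array([(k*X).sum(),(k*Y).sum()])/k.sum()
        out.append(c)
    out=np.array(out)
    s=least_squares(lambda u:(proj(d,world([u[0],u[1],u[2],0],np.c_[H,np.full(4,z)]))-out).ravel(),p[:3],x_scale=[.01,.01,.1])
    return out,s.x,np.sqrt(2*s.cost/8)
E
python3 - <<'E'
from h import *
from bench import cams
v=[cams.get_image("scene"),cams.get_image("top")]
P=dict(plate=[.5170,.2530,-.06,0],cell=[.504,-.2,-.507,0],chamber=[.4905,-.005,.241,0])
for n in P:
    M=MOD[n]
    for i,name in enumerate(("scene","top")):
        q=proj(v[i],world(P[n],M)).astype(int); g=v[i]["frame"].mean(2)[q[:,1].min():q[:,1].max(),q[:,0].min():q[:,0].max()]
        hi=np.percentile(g,75); lo=25
        if n=="chamber" and i==0: hi=100
        p,c=fit(v[i:i+1],P[n],M,lo,hi,False); print(n,name,np.round(p,4),round(c,2),hi)
    if n!="cell":
        for i in(0,1):
            o,p,r=holes(v[i],P[n],M[:,2].max()); print("  holes",i,np.round(p,4),round(r,2),np.round(o,1).tolist())
E
```

```text
plate scene [ 0.5176  0.2569 -0.0597  0.    ] 5.17 194.66666666666666
plate top [ 0.5178  0.2535 -0.0622  0.    ] 5.32 239.33333333333334
  holes 0 [ 0.5164  0.2524 -0.0848] 0.99 [[286.3, 132.2], [295.3, 150.6], [253.2, 145.0], [257.7, 155.3]]
  holes 1 [ 0.5177  0.2528 -0.0623] 0.06 [[201.7, 200.0], [225.3, 201.8], [201.2, 238.5], [217.2, 239.6]]
cell scene [ 0.5044 -0.198  -0.5144  0.    ] 2.4 250.33333333333334
cell top [ 0.5041 -0.2012 -0.5184  0.    ] 3.54 251.33333333333334
chamber scene [ 0.492  -0.0031  0.2394  0.    ] 5.57 100
chamber top [ 0.4918 -0.0059  0.2409  0.    ] 5.88 246.66666666666666
  holes 0 [ 0.4917 -0.0053  0.2426] 0.06 [[313.5, 195.5], [329.9, 211.1], [283.3, 218.9], [294.1, 229.9]]
  holes 1 [ 0.4921 -0.0059  0.241 ] 0.04 [[298.0, 213.8], [322.0, 208.2], [311.1, 251.3], [327.1, 247.4]]
```

```bash
cat >> h.py <<'E'
def delta(x,y,z,yaw,flip=None):
    "tool-frame shift (m) and turn (deg) from the measured pose to TCP x,y,z with tool y along object y (mod pi)"
    from bench import observe
    s=observe(); R0=R.from_rotvec(s["tool_rot"]); best=None
    for k in(0,np.pi):
        m=np.column_stack([[np.cos(yaw+k),np.sin(yaw+k),0],[np.sin(yaw+k),-np.cos(yaw+k),0],[0,0,-1]])
        r=(R0.inv()*R.from_matrix(m)).as_rotvec()
        if best is None or np.linalg.norm(r)<np.linalg.norm(best): best=r
    t=R0.inv().apply(np.array([x,y,z])-s["eef_pos"])
    print("t",round(s["clock"],2),"pos",np.round(s["eef_pos"],4),"gap",round(s["finger_gap"],4),"q",np.round(s["qpos"],2),"shift",np.round(t,4),"turn",np.round(np.degrees(best),2),"F",np.round(s["force"],1))
E
python3 -c "
from h import *
delta(.5041,-.2,.12,-.5175)
from bench import observe
print(R.from_rotvec(observe()['tool_rot']).as_matrix().round(3))"
```

```text
t 0.3 pos [0.2756 0.616  0.231 ] gap 0.0852 q [-1.18  0.47 -0.05  1.53  0.02  1.14 -0.08] shift [-0.5418 -0.6514  0.1114] turn [-0.03  0.    5.54] F [-0.4  0.1  0.8]
[[-0.913  0.408 -0.   ]
 [ 0.408  0.913 -0.001]
 [-0.    -0.001 -1.   ]]
```

Request:
jog_arm --plan '[[0.04,[-0.036,-0.045,0],[0,0,0]],[0.04,[-0.074,-0.091,0],[0,0,0]],[0.04,[-0.112,-0.137,0],[0,0,1]],[0.04,[-0.15,-0.183,0],[0,0,2]],[0.04,[-0.188,-0.229,0],[0,0,3]],[0.04,[-0.226,-0.274,0],[0,0,4]],[0.04,[-0.264,-0.319,0],[0,0,5]],[0.04,[-0.302,-0.364,0],[0,0,5.5]]]'

```text
clock: 1.3
eef_pos: [0.403, 0.1587, 0.2317]
tool_rot: [0.803, 3.036, 0.002]
force: [1.1, 0.2, 0.6]
finger_gap: 0.0398
grip_force: 0.0
```

```bash
python3 -c "
from h import *
delta(.5041,-.2,.10,-.5175)"
```

```text
t 1.3 pos [0.403  0.1587 0.2317] gap 0.0398 q [-0.65  0.06  0.18  2.08 -0.01  1.    0.6 ] shift [-0.2651 -0.2621  0.1315] turn [0.07 0.03 0.03] F [1.1 0.2 0.6]
```

Request:
jog_arm --plan '[[0.04,[-0.037,-0.036,0],[0,0,0]],[0.04,[-0.074,-0.073,0.01],[0,0,0]],[0.04,[-0.111,-0.11,0.03],[0,0,0]],[0.04,[-0.148,-0.147,0.05],[0,0,0]],[0.04,[-0.185,-0.184,0.07],[0,0,0]],[0.04,[-0.222,-0.22,0.095],[0,0,0]],[0.04,[-0.252,-0.249,0.12],[0,0,0]],[0.04,[-0.2651,-0.2621,0.1315],[0,0,0]]]'

```text
clock: 2.3
eef_pos: [0.5032, -0.201, 0.0985]
tool_rot: [-0.807, -3.035, 0.002]
force: [0.3, -0.0, 0.2]
finger_gap: 0.0405
grip_force: 0.0
```

Run:
```python
from h import *
from bench import cams
delta(.5041,-.2,.0145,-.5175)
v=[cams.get_image("scene"),cams.get_image("top")]
o=[]
for d,c in zip(v,((350,283),(394,227))):
    x,y=c; f=np.ascontiguousarray(d["frame"][y-50:y+50,x-50:x+30,::-1]); o.append(cv2.resize(f,None,fx=5,fy=5,interpolation=cv2.INTER_CUBIC))
cv2.imwrite("pics/a1.png",np.hstack(o))
```

```text
t 2.3 pos [ 0.5032 -0.201   0.0985] gap 0.0405 q [-0.02  0.43  0.42  2.   -0.25  0.76  1.59] shift [-0.0003  0.0014  0.084 ] turn [-0.09 -0.05 -0.15] F [ 0.3 -0.   0.2]
```

View pics/a1.png

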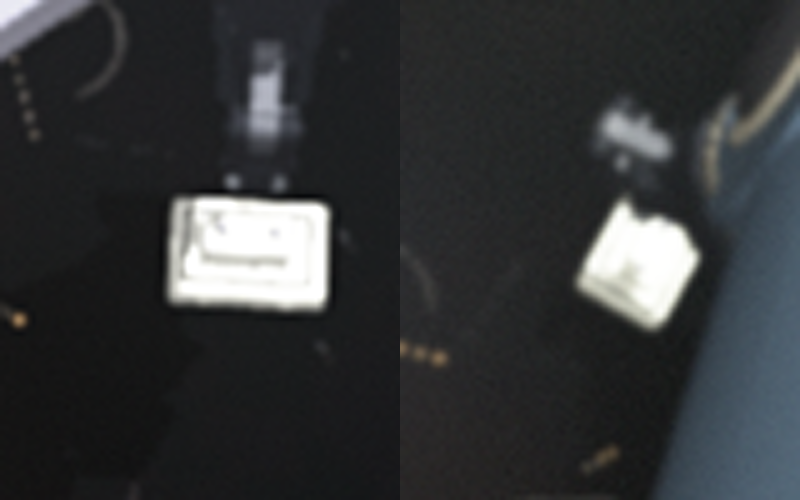

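The fingertips show as two grey dots at about (346,269) and (356,269) in the scene view, above the cell. I'll descend and grip.

Request:
jog_arm --plan '[[0.04,[0,0.001,0.02],[0,0,0]],[0.04,[0,0.001,0.045],[0,0,0]],[0.04,[0,0.001,0.066],[0,0,0]],[0.04,[0,0.001,0.078],[0,0,0]],[0.04,[0,0.001,0.084],[0,0,0]],[0.01,[0,0.001,0.084],[0,0,0]],[0.01,[0,0.001,0.084],[0,0,0]],[0.01,[0,0.001,0.084],[0,0,0]]]'

```text
clock: 3.4
eef_pos: [0.5047, -0.1976, 0.0165]
tool_rot: [0.802, 3.036, 0.0]
force: [-0.5, 0.4, 3.1]
finger_gap: 0.0157
grip_force: 59.3
```

Request:
jog_arm --plan '[[0.01,[0,0,0],[0,0,0]],[0.01,[0,0,0],[0,0,0]],[0.01,[0,0,-0.005],[0,0,0]],[0.01,[0,0,-0.02],[0,0,0]],[0.01,[0,0,-0.045],[0,0,0]],[0.01,[0,0,-0.07],[0,0,0]],[0.01,[0,0,-0.085],[0,0,0]],[0.01,[0,0,-0.09],[0,0,0]]]'

```text
clock: 4.4
eef_pos: [0.5045, -0.1975, 0.1069]
tool_rot: [0.802, 3.036, 0.0]
force: [-0.4, -0.1, -1.0]
finger_gap: 0.0159
grip_force: 58.9
```

Run:
```python
from h import *
from bench import cams
delta(.492,-.0029,.10,.241)
d=cams.get_image("scene")
f=np.ascontiguousarray(d["frame"][220:320,290:410,::-1]);cv2.imwrite("pics/a2.png",cv2.resize(f,None,fx=5,fy=5,interpolation=cv2.INTER_CUBIC))
```

```text
t 4.4 pos [ 0.5045 -0.1975  0.1069] gap 0.0159 q [-0.04  0.42  0.42  1.99 -0.24  0.77  1.58] shift [0.107  0.163  0.0068] turn [  0.     0.1  -43.41] F [-0.4 -0.1 -1. ]
```

View pics/a2.png

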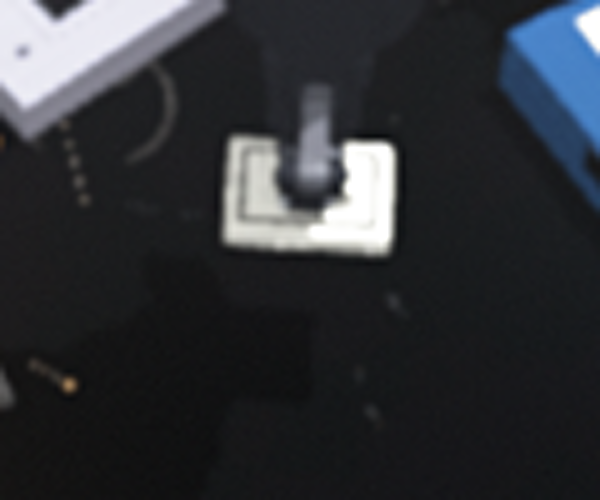

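The cell is held centred, with its corners at about (337,247) to (369,270) in full-image pixels. I'll carry it over the pocket.

Request:
jog_arm --plan '[[0.01,[0.008,0.012,0],[0,0,-3]],[0.01,[0.025,0.038,0],[0,0,-9]],[0.01,[0.044,0.067,0],[0,0,-16]],[0.01,[0.063,0.096,0],[0,0,-23]],[0.01,[0.08,0.123,0],[0,0,-30]],[0.01,[0.095,0.146,0],[0,0,-37]],[0.01,[0.104,0.158,0],[0,0,-42]],[0.01,[0.107,0.163,0],[0,0,-43.4]]]'

```text
clock: 5.45
eef_pos: [0.4904, 0.0002, 0.1053]
tool_rot: [0.388, -3.116, -0.002]
force: [-0.2, -0.1, -0.3]
finger_gap: 0.0157
grip_force: 58.9
```

Run:
```python
from h import *
from bench import cams,observe
delta(.492,-.0029,.10,.241)
v=[cams.get_image("scene"),cams.get_image("top")]; s=observe()
z=s["eef_pos"][2]-.0165
for i in(0,1):
    p,c=fit(v[i:i+1],[.492,-.003,.241,z],MOD["cell"],[60,60][i],200,False,pad=2); print(i,np.round(p,4),c)
for i,d in enumerate(v):
    q=proj(d,world([.492,-.003,.241,z],MOD["cell"])); c=q.mean(0).astype(int)
    f=np.ascontiguousarray(d["frame"][c[1]-30:c[1]+40,c[0]-40:c[0]+40,::-1]);f=cv2.resize(f,None,fx=5,fy=5,interpolation=cv2.INTER_CUBIC); v[i]=f
cv2.imwrite("pics/a3.png",np.hstack(v))
```

```text
t 5.45 pos [4.904e-01 2.000e-04 1.053e-01] gap 0.0157 q [-0.25  0.33  0.2   2.1  -0.1   0.72  1.83] shift [-0.0008 -0.0034  0.0052] turn [ 0.08 -0.08  0.38] F [-0.2 -0.1 -0.3]
0 [ 0.4915 -0.0191 -0.4252  0.089 ] 10.379843
1 [ 0.4923 -0.002   0.2401  0.089 ] 9.749051
```

View pics/a3.png

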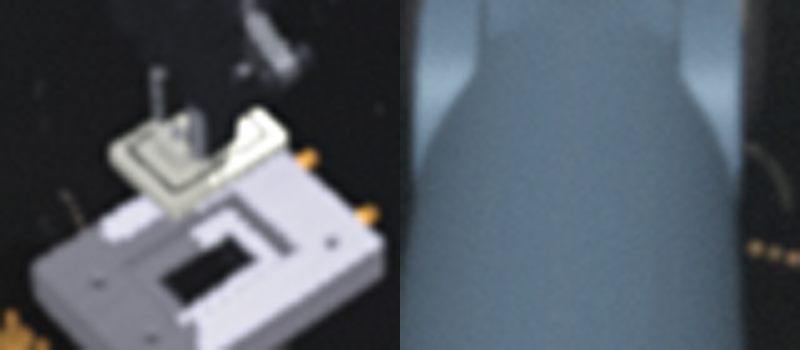

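The scene view shows the cell above the far-left part of the chamber, with its left corner at about (110,152) and bottom corner at (178,208) in the crop. The arm blocks the top view. I'll lower the cell to a hover just above the pocket and measure it against the chamber in the scene view.

Request:
jog_arm --plan '[[0.01,[0,-0.001,0.008],[0,0,0.1]],[0.01,[-0.0008,-0.003,0.022],[0,0,0.4]],[0.01,[-0.0008,-0.0034,0.036],[0,0,0.4]],[0.01,[-0.0008,-0.0034,0.045],[0,0,0.4]],[0.01,[-0.0008,-0.0034,0.049],[0,0,0.4]],[0.01,[-0.0008,-0.0034,0.05],[0,0,0.4]],[0.01,[-0.0008,-0.0034,0.05],[0,0,0.4]],[0.01,[-0.0008,-0.0034,0.05],[0,0,0.4]]]'

```text
clock: 6.55
eef_pos: [0.4935, -0.0059, 0.0562]
tool_rot: [-0.366, 3.119, 0.0]
force: [0.0, 0.3, -0.8]
finger_gap: 0.0157
grip_force: 58.9
```

```bash
cat >> h.py <<'E'
def fitcol(d,p0,M,excl=None,win=None,pad=10,sl=0.1):
    "cell (warm white) against chamber (bluish) by colour, robust"
    q=proj(d,world(p0,M)); x,y=(q.min(0)-pad).astype(int); X,Y=(q.max(0)+pad).astype(int)
    f=d["frame"][y:Y,x:X].astype(np.float32); g=f.mean(2); rb=f[...,0]-f[...,2]
    t=np.clip((g-40)/60,0,1)*np.clip((rb+8)/10,0,1)
    ok=np.ones(t.shape,bool); ok&=cv2.dilate(((f.max(2)-f.min(2))>60).astype(np.uint8),np.ones((5,5)))==0
    if excl: ok[max(excl[1]-y,0):max(excl[3]-y,0),max(excl[0]-x,0):max(excl[2]-x,0)]=False
    ctr=q.mean(0); im=np.zeros(t.shape,np.uint8); hull=cv2.convexHull(q.astype(np.float32))[:,0]
    cv2.fillConvexPoly(im,np.round(ctr+(hull-ctr)*.75-[x,y]).astype(np.int32),1); ok&=im==0
    w=(x,y,X-x,Y-y)
    def r(u): return ((render(d,np.array(p0)+np.r_[u*[.01,.01,.1],0],M,w)-t)*ok).ravel()
    u=np.zeros(3)
    for st in(.2,.05,.02): s=least_squares(r,u,loss='soft_l1',f_scale=sl,jac=lambda v:np.stack([(r(v+st*e)-r(v-st*e))/(2*st) for e in np.eye(3)],1)); u=s.x
    p=np.array(p0)+np.r_[u*[.01,.01,.1],0]
    rd=render(d,p,M,w); return p,s.cost,t,rd,ok,w
E
python3 - <<'E'
from h import *
from bench import cams,observe
delta(.492,-.0029,.10,.241)
d=cams.get_image("scene"); s=observe(); z=s["eef_pos"][2]-.0165
np.save("/tmp/s1.npy",d["frame"])
p,c,t,rd,ok,w=fitcol(d,[.492,-.0029,.241,z],MOD["cell"]); print(np.round(p,4),c,w)
x,y,W,Hh=w; f=d["frame"][y:y+Hh,x:x+W,::-1]; g3=lambda a:cv2.merge([np.uint8(np.clip(a,0,1)*255)]*3)
o=np.vstack([np.hstack([f,g3(t)]),np.hstack([g3(rd),g3(np.abs(t-rd)*ok)])]); cv2.imwrite("pics/a4.png",cv2.resize(o,None,fx=5,fy=5,interpolation=cv2.INTER_CUBIC)[:600,:800])
E
```

```text
t 6.55 pos [ 0.4935 -0.0059  0.0562] gap 0.0157 q [-0.22  0.42  0.19  2.12 -0.13  0.61  1.86] shift [ 0.0008  0.0033 -0.0438] turn [ 0.    0.05 -0.41] F [ 0.   0.3 -0.8]
[ 0.4946 -0.0051  0.2463  0.0396] 6.252875462770463 (np.int64(277), np.int64(183), np.int64(55), np.int64(49))
```

View pics/a4.png

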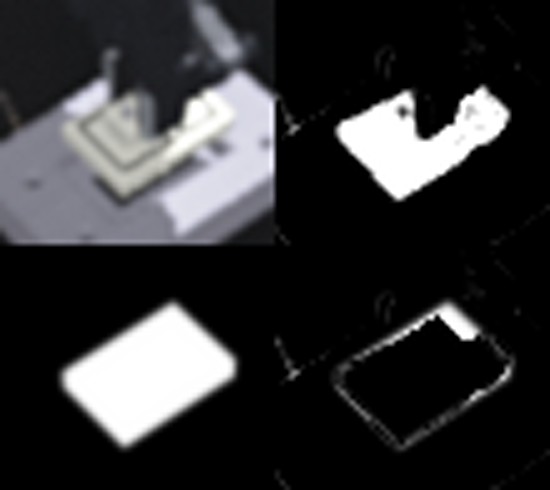

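Request:
jog_arm --plan '[[0.01,[0.001,0.0014,0],[0,0,-0.2]],[0.01,[0.002,0.0028,0],[0,0,-0.4]],[0.01,[0.002,0.0028,0.003],[0,0,-0.4]],[0.01,[0.002,0.0028,0.006],[0,0,-0.4]],[0.01,[0.002,0.0028,0.009],[0,0,-0.4]],[0.01,[0.002,0.0028,0.011],[0,0,-0.4]],[0.01,[0.002,0.0028,0.013],[0,0,-0.4]],[0.01,[0.002,0.0028,0.013],[0,0,-0.4]]]'

```text
clock: 7.6
eef_pos: [0.4906, -0.0037, 0.0427]
tool_rot: [0.377, -3.119, -0.0]
force: [0.4, -0.3, -0.5]
finger_gap: 0.0161
grip_force: 58.9
```

Run:
```python
from h import *
from bench import cams,observe
delta(.492,-.0028,.0325,.241)
print(observe()["moment"])
d=cams.get_image("scene"); s=observe(); z=s["eef_pos"][2]-.0165
x,y,W,Hh=265,175,85,75; f=d["frame"][y:y+Hh,x:x+W,::-1]
cv2.imwrite("pics/a5.png",cv2.resize(f,None,fx=7,fy=7,interpolation=cv2.INTER_CUBIC))
```

```text
t 7.6 pos [ 0.4906 -0.0037  0.0427] gap 0.0161 q [-0.22  0.44  0.18  2.14 -0.14  0.58  1.87] shift [-0.0016  0.0006  0.0102] turn [ 0.   -0.01 -0.02] F [ 0.4 -0.3 -0.5]
[-0.07308581  0.05454789 -0.04495742]
```

View pics/a5.png

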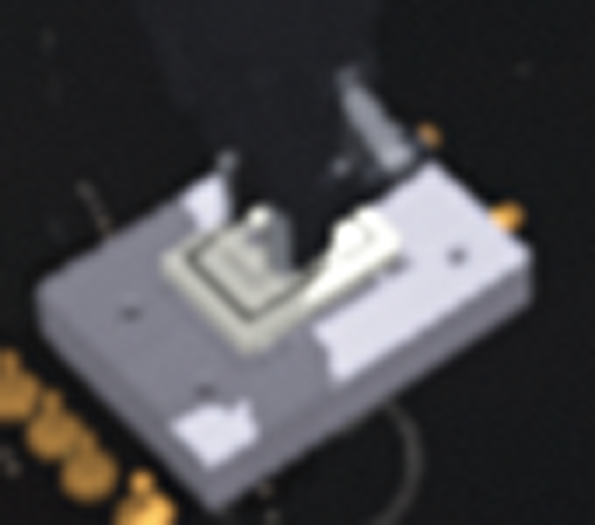

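The cell is in the pocket mouth with no contact force, so I'll press it home.

Request:
jog_arm --plan '[[0.01,[-0.0004,0.0002,0.002],[0,0,0]],[0.01,[-0.0004,0.0002,0.004],[0,0,0]],[0.01,[-0.0004,0.0002,0.006],[0,0,0]],[0.01,[-0.0004,0.0002,0.008],[0,0,0]],[0.01,[-0.0004,0.0002,0.01],[0,0,0]],[0.01,[-0.0004,0.0002,0.0108],[0,0,0]],[0.01,[-0.0004,0.0002,0.0108],[0,0,0]],[0.01,[-0.0004,0.0002,0.0108],[0,0,0]]]'

```text
clock: 8.65
eef_pos: [0.4922, -0.0061, 0.0363]
tool_rot: [-0.371, 3.117, -0.001]
force: [-10.1, -6.4, 40.6]
finger_gap: 0.0158
grip_force: 78.5
```

Request:
jog_arm --plan '[[0.01,[0,0,-0.004],[0,0,0]],[0.01,[0,-0.001,-0.007],[0,0,0]],[0.01,[0.0005,-0.0026,-0.007],[0,0,0]],[0.01,[0.0005,-0.0026,-0.007],[0,0,0]],[0.01,[0.0005,-0.0026,-0.005],[0,0,0]],[0.01,[0.0005,-0.0026,-0.003],[0,0,0]],[0.01,[0.0005,-0.0026,-0.0015],[0,0,0]],[0.01,[0.0005,-0.0026,-0.0015],[0,0,0]]]'

```text
clock: 9.65
eef_pos: [0.4917, -0.0064, 0.0362]
tool_rot: [-0.376, 3.118, 0.001]
force: [-7.3, -4.1, 31.1]
finger_gap: 0.0158
grip_force: 76.6
```

Run:
```python
from h import *
from bench import cams,observe
delta(.492,-.0055,.0325,.241); print(observe()["moment"])
```

```text
t 9.65 pos [ 0.4917 -0.0064  0.0362] gap 0.0158 q [-0.21  0.45  0.17  2.14 -0.14  0.56  1.88] shift [-0.0005  0.0009  0.0037] turn [ 0.04  0.04 -0.06] F [-7.3 -4.1 31.1]
[-0.22680011  1.53480589  0.03757056]
```

Run:
```python
from h import *
from bench import cams,observe
d=cams.get_image("scene")
for z in(.016,.0197):
    for sl in(.05,.2):
        p,c,t,rd,ok,w=fitcol(d,[.492,-.005,.241,z],MOD["cell"],sl=sl); print(z,np.round(p,4),round(c,2))
o,p,r=holes(d,[.4917,-.0053,.2426],.028,r=2); print(p,r)
t0=cv2.imread("pics/scene0.png")[:,:,::-1]; d0=dict(d,frame=t0)
for lo,hi in((130,200),(60,100),(40,80)):
    for M in(box(.132,.092,.028,.028),box(.132,.092,.003,.028),box(.132,.092,.006,.028)): print(lo,hi,M[0,2],np.round(fit([d0],[.4917,-.0045,.241,0],M,lo,hi,False),4) if 0 else [np.round(a,4) for a in fit([d0],[.4917,-.0045,.241,0],M,lo,hi,False)])
# pocket dark window on floor and wall edges: profile along chamber y & x through initial image at z=.028
for ax in("y","x"):
    u=np.arange(-.036,.037,.001); L=np.c_[np.full_like(u,.029),u] if ax=="y" else np.c_[u,np.full_like(u,-.018)]
    q=proj(d0,world([.492,-.005,.241,0],np.c_[L,np.full(len(u),.028)])).astype(np.float32); g=cv2.remap(t0.mean(2).astype(np.float32),q[None,:,0],q[None,:,1],cv2.INTER_CUBIC)[0]
    print(ax,g.astype(int).tolist())
```

```text
0.016 [4.936e-01 3.000e-04 2.062e-01 1.600e-02] 4.93
0.016 [4.938e-01 2.000e-04 1.754e-01 1.600e-02] 14.92
0.0197 [ 0.4927 -0.0015  0.216   0.0197] 4.66
0.0197 [ 0.4925 -0.0021  0.2058  0.0197] 13.73h.py:44: RuntimeWarning: invalid value encountered in divide
  k=np.clip(np.percentile(w,70)-w-12,0,None)*(np.hypot(X-c[0],Y-c[1])<r+.3); c=np.array([(k*X).sum(),(k*Y).sum()])/k.sum()
h.py:43: RuntimeWarning: invalid value encountered in cast
  x,y=np.round(c).astype(int); w=g[y-r:y+r+1,x-r:x+r+1]; Y,X=np.mgrid[y-r:y+r+1,x-r:x+r+1]
h.py:43: RuntimeWarning: overflow encountered in scalar subtract
  x,y=np.round(c).astype(int); w=g[y-r:y+r+1,x-r:x+r+1]; Y,X=np.mgrid[y-r:y+r+1,x-r:x+r+1]
  math.ceil((stop - start) / step))
Traceback (most recent call last):
  File "h.py", line 44, in holes
    k=np.clip(np.percentile(w,70)-w-12,0,None)*(np.hypot(X-c[0],Y-c[1])<r+.3); c=np.array([(k*X).sum(),(k*Y).sum()])/k.sum()
              ~~~~~~~~~~~~~^^^^^^
IndexError: index -1 is out of bounds for axis 0 with size 0
```

The cell is probably about 8 mm into the pocket and jammed by the rigid grip. I'll unload it, release so it can drop in, and look.

Request:
jog_arm --plan '[[0.01,[0,0,-0.003],[0,0,0]],[0.01,[0,0,-0.003],[0,0,0]],[0.03,[0,0,-0.003],[0,0,0]],[0.03,[0,0,-0.003],[0,0,0]],[0.03,[0,0,-0.003],[0,0,0]],[0.03,[0,0,-0.02],[0,0,0]],[0.03,[0,0,-0.045],[0,0,0]],[0.03,[0,0,-0.06],[0,0,0]]]'

```text
clock: 10.7
eef_pos: [0.4909, -0.0051, 0.0939]
tool_rot: [0.379, -3.118, -0.001]
force: [-0.9, 0.6, 0.0]
finger_gap: 0.0303
grip_force: 0.0
```

Request:
jog_arm --plan '[[0.03,[0,0.04,-0.02],[0,0,0]],[0.03,[0,0.08,-0.05],[0,0,0]],[0.03,[0,0.12,-0.08],[0,0,0]],[0.03,[0,0.16,-0.08],[0,0,0]],[0.03,[0,0.2,-0.08],[0,0,0]],[0.03,[0,0.22,-0.08],[0,0,0]],[0.03,[0,0.23,-0.08],[0,0,0]],[0.03,[0,0.23,-0.08],[0,0,0]]]'

```text
clock: 11.7
eef_pos: [0.4359, 0.2175, 0.1732]
tool_rot: [0.379, -3.118, 0.0]
force: [-0.0, -0.2, -0.6]
finger_gap: 0.03
grip_force: 0.0
```

Run:
```python
from h import *
from bench import cams,observe
delta(.492,-.0055,.0325,.241)
v=[cams.get_image("scene"),cams.get_image("top")]; o=[]
for n,d in zip("st",v): cv2.imwrite(f"pics/rel_{n}.png",d["frame"][:,:,::-1])
o=[cv2.resize(v[0]["frame"][180:250,265:345,::-1],None,fx=5,fy=5,interpolation=cv2.INTER_CUBIC),cv2.resize(v[1]["frame"][195:265,280:345,::-1],None,fx=5,fy=5,interpolation=cv2.INTER_CUBIC)]
cv2.imwrite("pics/a6.png",np.hstack(o))
```

```text
t 11.7 pos [0.4359 0.2175 0.1732] gap 0.03 q [-0.65  0.23  0.11  2.04 -0.03  0.88  1.3 ] shift [-0.0012 -0.2299  0.1407] turn [-0.01 -0.05  0.04] F [-0.  -0.2 -0.6]
```

View pics/a6.png

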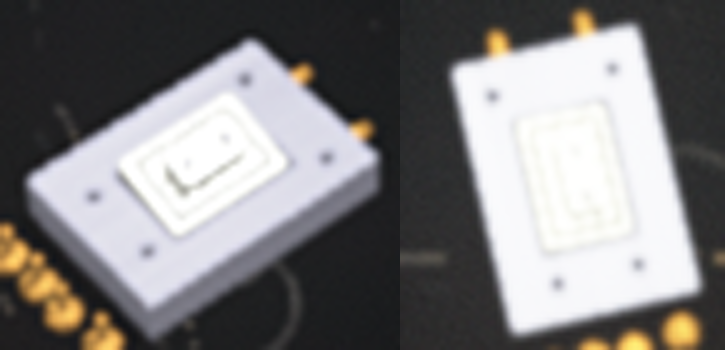

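The picture shows the cell flush in the pocket, with no white side wall visible. In the scene crop the cell spans (118,165) to (287,160), and in the top crop it is centred at about (575,175). I'll check this numerically and get the plate move.

Run:
```python
from h import *
from bench import cams
v=[cams.get_image("scene"),cams.get_image("top")]
M=box(.064,.044,.012,.012); T=np.full(4,.028)
for i,p0 in((0,[.492,-.0045,.241,.016]),(1,[.492,-.006,.241,.016])):
    d=v[i]; o,ph,r=holes(d,p0,.028); print("thr",i,np.round(ph,4),round(r,2))
    for z in(.016,.019): p,c,*_=fitcol(d,p0[:3]+[z],M,pad=6); print("  cell top at",z+.012,np.round(p,4),round(c,2))
    g0=cv2.imread("pics/scene0.png" if i==0 else "pics/top0.png")[:,:,::-1]
    print("  cham face",np.round(fit([dict(d,frame=g0)],p0[:3]+[0],box(.132,.092,.028,.028),120 if i==0 else 25,200,False)[0],4))
    print("  plate", np.round(fit([d],[.5177,.2535,-.062,0],MOD["plate"],25,200,False)[0],4))
delta(.5178,.2560,.06,-.0615)
```

```text
thr 0 [ 0.4917 -0.0053  0.2425] 0.06
  cell top at 0.028 [ 0.4926 -0.0018  0.2259  0.016 ] 7.79
  cell top at 0.031 [ 0.4916 -0.0037  0.2328  0.019 ] 7.46
  cham face [ 0.4914 -0.0048  0.2432  0.    ]
  plate [ 0.5176  0.2568 -0.0603  0.    ]
thr 1 [ 0.4921 -0.0059  0.2415] 0.03
  cell top at 0.028 [ 0.4918 -0.0058  0.2664  0.016 ] 42.13
  cell top at 0.031 [ 0.4918 -0.0059  0.2371  0.019 ] 40.53
  cham face [ 0.4912 -0.0061  0.2427  0.    ]
  plate [ 0.5212  0.253  -0.0614  0.    ]
t 11.9 pos [0.4366 0.2161 0.1734] gap 0.0299 q [-0.64  0.23  0.11  2.04 -0.03  0.88  1.3 ] shift [-0.0884  0.0196  0.1134] turn [-2.00e-02 -1.00e-02  1.72e+01] F [-0.5  0.7  0.1]
```

Run:
```python
from h import *
from bench import cams
for n,p in(("scene",[.4917,-.0051,.242,0]),("top",[.4920,-.0059,.2415,0])):
    d=cams.get_image(n); f=d["frame"].astype(np.float32)
    def prof(us,fix,ax):
        acc=0
        for k in fix:
            L=np.c_[us,np.full(len(us),k)] if ax=="x" else np.c_[np.full(len(us),k),us]
            q=proj(d,world(p,np.c_[L,np.full(len(us),.028)])).astype(np.float32); acc=acc+cv2.remap(f,q[None,:,0],q[None,:,1],cv2.INTER_LINEAR)[0]
        acc/=len(fix); return [(int(round(u*1e3)),int(a.mean()),int(a[0]-a[2])) for u,a in zip(us,acc)]
    F=np.linspace(-.022,.022,12); G=np.linspace(-.012,.012,12)
    print(n,"-y",*prof(np.arange(-.030,-.015,.001),F,"y")); print(" +y",*prof(np.arange(.017,.031,.001),F,"y"))
    print(" -x",*prof(np.arange(-.040,-.025,.001),G,"x")); print(" +x",*prof(np.arange(.027,.041,.001),G,"x"))
```

```text
scene -y (-30, 227, -10) (-29, 227, -10) (-28, 225, -11) (-27, 222, -12) (-26, 218, -12) (-25, 216, -10) (-24, 218, -7) (-23, 226, -2) (-22, 236, 0) (-21, 245, 1) (-20, 252, 1) (-19, 253, 0) (-18, 253, 0) (-17, 251, 0) (-16, 248, 1)
 +y (17, 253, 0) (18, 253, 0) (19, 251, 0) (20, 249, 1) (21, 246, 2) (22, 245, 2) (23, 245, 2) (24, 248, 1) (25, 251, 1) (26, 252, 0) (27, 252, 0) (28, 249, 0) (29, 245, -2) (30, 238, -4)
 -x (-40, 229, -9) (-39, 228, -10) (-38, 227, -11) (-37, 223, -12) (-36, 216, -13) (-35, 206, -13) (-34, 198, -9) (-33, 198, -4) (-32, 209, 0) (-31, 225, 2) (-30, 241, 2) (-29, 250, 1) (-28, 253, 0) (-27, 253, 0) (-26, 251, 0)
 +x (27, 248, 1) (28, 247, 1) (29, 247, 1) (30, 249, 1) (31, 251, 1) (32, 251, 0) (33, 249, 0) (34, 244, -1) (35, 238, -3) (36, 231, -6) (37, 226, -9) (38, 223, -11) (39, 222, -12) (40, 222, -12) (41, 222, -12)
top -y (-30, 249, -2) (-29, 249, -2) (-28, 248, -2) (-27, 246, -3) (-26, 243, -3) (-25, 240, -3) (-24, 237, -2) (-23, 238, 0) (-22, 241, 0) (-21, 245, 2) (-20, 248, 2) (-19, 248, 3) (-18, 248, 4) (-17, 246, 4) (-16, 246, 5)
 +y (17, 248, 4) (18, 249, 3) (19, 250, 3) (20, 249, 3) (21, 247, 3) (22, 243, 3) (23, 239, 1) (24, 238, 0) (25, 240, -2) (26, 243, -3) (27, 246, -3) (28, 248, -2) (29, 249, -2) (30, 249, -2)
 -x (-40, 248, -2) (-39, 248, -2) (-38, 247, -2) (-37, 245, -3) (-36, 243, -3) (-35, 240, -2) (-34, 238, -1) (-33, 239, 0) (-32, 241, 2) (-31, 245, 3) (-30, 248, 3) (-29, 250, 3) (-28, 249, 3) (-27, 248, 4) (-26, 247, 5)
 +x (27, 248, 4) (28, 248, 4) (29, 250, 3) (30, 250, 2) (31, 250, 2) (32, 249, 1) (33, 247, 1) (34, 246, 0) (35, 245, -1) (36, 245, -2) (37, 246, -2) (38, 247, -2) (39, 248, -2) (40, 248, -2) (41, 249, -2)
```

```bash
python3 -c "
from h import *
delta(.491,-.0053,.06,.2415)"
```

```text
t 12.0 pos [0.4365 0.2165 0.1735] gap 0.03 q [-0.64  0.23  0.11  2.04 -0.03  0.88  1.3 ] shift [-0.0004 -0.2283  0.1135] turn [-0.   -0.   -0.14] F [-0.6 -0.   0.9]
```

Request:
jog_arm --plan '[[0.028,[0,-0.045,0],[0,0,0]],[0.028,[0,-0.095,0.01],[0,0,0]],[0.028,[0,-0.145,0.03],[0,0,0]],[0.028,[0,-0.19,0.055],[0,0,0]],[0.028,[-0.0004,-0.219,0.08],[0,0,0]],[0.028,[-0.0004,-0.2283,0.1],[0,0,-0.1]],[0.028,[-0.0004,-0.2283,0.112],[0,0,-0.1]],[0.028,[-0.0004,-0.2283,0.1135],[0,0,-0.1]]]'

```text
clock: 13.0
eef_pos: [0.4906, -0.0038, 0.0595]
tool_rot: [0.381, -3.117, -0.001]
force: [0.0, 0.7, -0.2]
finger_gap: 0.0283
grip_force: 0.0
```

Request:
jog_arm --plan '[[0.028,[0,0,0],[0,0,0]],[0.028,[0,0,0.006],[0,0,0]],[0.028,[0,0,0.014],[0,0,0]],[0.028,[0,0,0.021],[0,0,0]],[0.028,[0,0,0.026],[0,0,0]],[0.028,[0,0,0.029],[0,0,0]],[0.028,[0,0,0.03],[0,0,0]],[0.028,[0,0,0.03],[0,0,0]]]'

```text
clock: 14.0
eef_pos: [0.491, -0.0044, 0.0298]
tool_rot: [0.38, -3.118, -0.0]
force: [0.1, 0.1, 0.5]
finger_gap: 0.0281
grip_force: 0.0
```

Request:
jog_arm --plan '[[0.028,[0,0,0.001],[0,0,0]],[0.028,[0,0,0.002],[0,0,0]],[0.028,[0,0,0.0025],[0,0,0]],[0.028,[0,0,0.003],[0,0,0]],[0.028,[0,0,0.0035],[0,0,0]],[0.028,[0,0,0.004],[0,0,0]],[0.028,[0,0,0.004],[0,0,0]],[0.028,[0,0,0.004],[0,0,0]]]'

```text
clock: 15.0
eef_pos: [0.4912, -0.0043, 0.0277]
tool_rot: [-0.38, 3.118, 0.001]
force: [-4.9, 0.2, 17.7]
finger_gap: 0.028
grip_force: 9.3
```

Contact came only at z of about 0.028, so the block is flush with the chamber top and seated. Next is the plate.

Request:
jog_arm --plan '[[0.028,[0,0,-0.004],[0,0,0]],[0.03,[0,0,-0.02],[0,0,0]],[0.04,[0,0,-0.05],[0,0,0]],[0.06,[0,0.015,-0.08],[0,0,2]],[0.06,[0,0.06,-0.085],[0,0,5]],[0.06,[-0.02,0.11,-0.085],[0,0,8]],[0.06,[-0.04,0.16,-0.085],[0,0,12]],[0.06,[-0.06,0.2,-0.085],[0,0,15]]]'

```text
clock: 16.0
eef_pos: [0.5013, 0.2067, 0.1119]
tool_rot: [0.031, 3.141, 0.001]
force: [0.7, -0.0, 0.1]
finger_gap: 0.06
grip_force: 0.0
```

```bash
python3 -c "
from h import *
delta(.5177,.2558,.06,-.0615)"
```

```text
t 16.0 pos [0.5013 0.2067 0.1119] gap 0.06 q [-0.65  0.4   0.23  1.98 -0.13  0.78  1.2 ] shift [-0.0154  0.0494  0.0519] turn [0.05 0.04 2.4 ] F [ 0.7 -0.   0.1]
```

Request:
jog_arm --plan '[[0.06,[-0.004,0.015,0.01],[0,0,1]],[0.06,[-0.01,0.035,0.025],[0,0,2]],[0.06,[-0.0154,0.047,0.04],[0,0,2.4]],[0.06,[-0.0154,0.0494,0.05],[0,0,2.4]],[0.06,[-0.0154,0.0494,0.052],[0,0,2.4]],[0.06,[-0.0154,0.0494,0.052],[0,0,2.4]],[0.06,[-0.0154,0.0494,0.052],[0,0,2.4]],[0.06,[-0.0154,0.0494,0.052],[0,0,2.4]]]'

```text
clock: 17.0
eef_pos: [0.5179, 0.2532, 0.0595]
tool_rot: [0.097, 3.139, 0.001]
force: [-0.7, 0.2, 0.4]
finger_gap: 0.0596
grip_force: 0.0
```

```bash
python3 -c "
from h import *
delta(.5177,.2558,.0100,-.0615)"
```

```text
t 17.0 pos [0.5179 0.2532 0.0595] gap 0.0596 q [-0.69  0.52  0.21  1.93 -0.16  0.71  1.13] shift [0.0004 0.0026 0.0495] turn [ 0.03  0.04 -0.  ] F [-0.7  0.2  0.4]
```

Request:
jog_arm --plan '[[0.06,[0,0.0015,0.015],[0,0,0]],[0.06,[0,0.0015,0.032],[0,0,0]],[0.06,[0,0.0015,0.044],[0,0,0]],[0.06,[0,0.0015,0.049],[0,0,0]],[0.06,[0,0.0015,0.0495],[0,0,0]],[0.03,[0,0.0015,0.0495],[0,0,0]],[0.03,[0,0.0015,0.0495],[0,0,0]],[0.03,[0,0.0015,0.0495],[0,0,0]]]'

```text
clock: 18.0
eef_pos: [0.5183, 0.2549, 0.0103]
tool_rot: [0.096, 3.139, 0.001]
force: [-0.8, -0.7, 4.4]
finger_gap: 0.0382
grip_force: 61.3
```

Request:
jog_arm --plan '[[0.03,[0,0,0],[0,0,0]],[0.03,[0,0,0],[0,0,0]],[0.03,[0,0,0],[0,0,0]],[0.03,[0,0,-0.01],[0,0,0]],[0.03,[0,0,-0.03],[0,0,0]],[0.03,[0,0,-0.06],[0,0,0]],[0.03,[0,0,-0.08],[0,0,0]],[0.03,[0,0,-0.085],[0,0,0]]]'

```text
clock: 19.0
eef_pos: [0.5183, 0.2553, 0.0958]
tool_rot: [0.096, 3.138, 0.003]
force: [-0.8, -0.8, -3.2]
finger_gap: 0.0381
grip_force: 60.7
```

Run:
```python
from h import *
from bench import cams,observe
delta(.491,-.005,.0955,.2415)
d=cams.get_image("scene"); z=observe()["eef_pos"][2]-.0105
print(np.round(fit([d],[.5177,.2555,-.0615,z],MOD["plate"],60,130,False)[0],4))
```

```text
t 19.0 pos [0.5183 0.2553 0.0958] gap 0.0381 q [-0.7   0.47  0.23  1.91 -0.15  0.78  1.11] shift [ 1.130e-02 -2.615e-01 -1.000e-04] turn [  0.08   0.12 -17.34] F [-0.8 -0.8 -3.2]
[ 0.5206  0.2579 -0.0974  0.085 ]
```

Request:
jog_arm --plan '[[0.03,[0,-0.015,0],[0,0,0]],[0.03,[0.001,-0.05,0],[0,0,-2]],[0.03,[0.003,-0.095,0],[0,0,-5]],[0.03,[0.005,-0.14,0],[0,0,-9]],[0.03,[0.008,-0.185,0],[0,0,-12]],[0.03,[0.01,-0.225,0],[0,0,-15]],[0.03,[0.011,-0.25,0],[0,0,-17]],[0.03,[0.0113,-0.2615,0],[0,0,-17.3]]]'

```text
clock: 20.05
eef_pos: [0.489, -0.0081, 0.0936]
tool_rot: [0.371, -3.117, 0.001]
force: [-0.8, -0.7, -2.4]
finger_gap: 0.038
grip_force: 60.7
```

Request:
jog_arm --plan '[[0.03,[0,0,0],[0,0,0]],[0.03,[0,0,0.004],[0,0,0]],[0.03,[0,0,0.012],[0,0,0]],[0.03,[0,0,0.02],[0,0,0]],[0.03,[0,0,0.028],[0,0,0]],[0.03,[0,0,0.032],[0,0,0]],[0.03,[0,0,0.032],[0,0,0]],[0.03,[0,0,0.032],[0,0,0]]]'

```text
clock: 21.05
eef_pos: [0.4907, -0.0055, 0.0627]
tool_rot: [-0.377, 3.118, 0.0]
force: [0.3, -0.2, -3.2]
finger_gap: 0.0379
grip_force: 60.7
```

```bash
cat > m.py <<'E'
from h import *
from bench import cams,observe
delta(.491,-.005,.0483,.2415)
d=cams.get_image("scene"); e=observe()["eef_pos"]; z=e[2]-.0103
cv2.imwrite("pics/hov.png",d["frame"][:,:,::-1])
q=proj(d,world([e[0],e[1],.2415,z],MOD["plate"])); print("pred hull px",np.round(q,1).tolist())
g=d["frame"].mean(2); c=q.mean(0).astype(int)
cv2.imwrite("pics/hovc.png",cv2.resize(d["frame"][c[1]-45:c[1]+55,c[0]-60:c[0]+60,::-1],None,fx=6,fy=6,interpolation=cv2.INTER_CUBIC)); print("crop origin",c-[60,45])
print("crop thr",((proj(d,world([.4917,-.0053,.2425,0],np.c_[H,np.full(4,.028)]))-(c-[60,45])+.5)*6).round().tolist())
E
python3 m.py
```

```text
t 21.05 pos [ 0.4907 -0.0055  0.0627] gap 0.0379 q [-0.23  0.4   0.19  2.13 -0.13  0.62  1.86] shift [-0.0004  0.0004  0.0144] turn [-0.    0.03 -0.05] F [ 0.3 -0.2 -3.2]
pred hull px [[295.2, 231.5], [273.3, 209.1], [336.1, 205.0], [313.7, 184.4], [295.1, 230.1], [273.2, 207.7], [336.1, 203.6], [313.7, 183.0]]
crop origin [244 161]
crop thr [[420.0, 210.0], [519.0, 303.0], [239.0, 350.0], [303.0, 416.0]]
```

View pics/hovc.png

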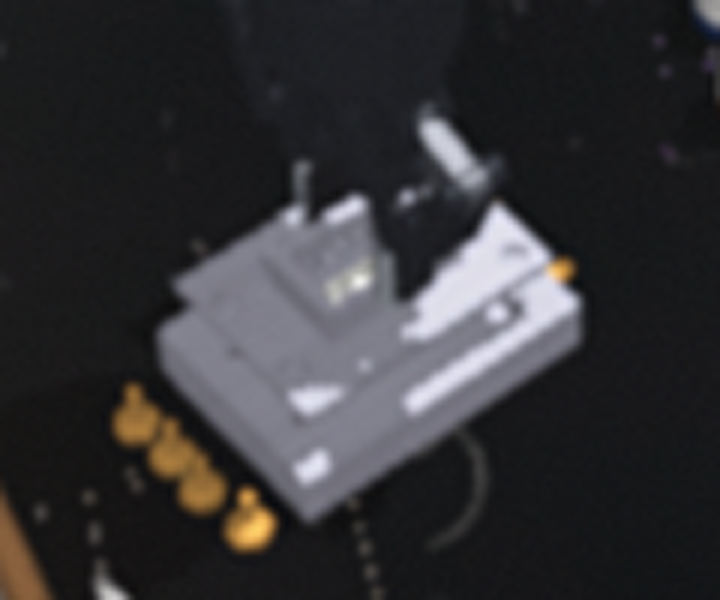

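The plate is held level over the chamber, with its left corner at (175,283), bottom at (310,418) and right at (550,258) in the crop. That is about 1–2 mm short along chamber +x, so I'll correct that and lower to hover height.

Request:
jog_arm --plan '[[0.03,[-0.001,0,0],[0,0,0]],[0.03,[-0.0019,0,0.002],[0,0,0]],[0.03,[-0.0019,0,0.005],[0,0,0]],[0.03,[-0.0019,0,0.008],[0,0,0]],[0.03,[-0.0019,0,0.011],[0,0,0]],[0.03,[-0.0019,0,0.013],[0,0,0]],[0.03,[-0.0019,0,0.0135],[0,0,0]],[0.03,[-0.0019,0,0.0135],[0,0,0]]]'

```text
clock: 22.1
eef_pos: [0.4923, -0.005, 0.049]
tool_rot: [0.377, -3.119, -0.0]
force: [0.1, -0.7, -3.1]
finger_gap: 0.0383
grip_force: 60.7
```

```bash
cat > m2.py <<'E'
from h import *
from bench import cams,observe
s=observe(); print(np.round(s["eef_pos"],4),s["tool_rot"].round(4),s["force"].round(1)); delta(.4926,-.0051,.0483,.2415)
d=cams.get_image("scene"); e=s["eef_pos"]; f=d["frame"].astype(np.float32); g=f.mean(2)
def prof(p,z,us,fix,ax):
    acc=0
    for k in fix:
        L=np.c_[us,np.full(len(us),k)] if ax=="x" else np.c_[np.full(len(us),k),us]
        q=proj(d,world(p,np.c_[L,np.full(len(us),z)])).astype(np.float32); acc=acc+cv2.remap(g,q[None,:,0],q[None,:,1],cv2.INTER_LINEAR)[0]/len(fix)
    return [(round(u*1e3),int(a)) for u,a in zip(us,acc)]
zt=e[2]-.0103+.005; p=[.4918,-.0048,.242,0]; U=np.arange(-.007,.0071,.001)
print("plate -y edge(+x part)",prof(p,zt,U-.040,np.linspace(.0,.05,12),"y")); print("plate -y edge(-x part)",prof(p,zt,U-.040,np.linspace(-.05,-.03,8),"y"))
print("plate -x",prof(p,zt,U-.058,np.linspace(-.035,.03,14),"x")); print("plate +x",prof(p,zt,U+.058,np.linspace(-.035,-.01,8),"x"))
print("plate +y",prof(p,zt,U+.040,np.linspace(-.05,-.035,6),"y"))
for n,h in enumerate(H): print("hole",n,"u",prof(p,zt,U+h[0],[h[1]],"x"),"v",prof(p,zt,U+h[1],[h[0]],"y"))
E
python3 m2.py
```

```text
[ 0.4923 -0.005   0.049 ] [ 3.7720e-01 -3.1188e+00 -1.0000e-04] [ 0.1 -0.7 -3.1]
t 22.1 pos [ 0.4923 -0.005   0.049 ] gap 0.0383 q [-0.22  0.43  0.18  2.13 -0.13  0.59  1.87] shift [-0.0002 -0.0001  0.0007] turn [ 0.01 -0.   -0.04] F [ 0.1 -0.7 -3.1]
plate -y edge(+x part) [(-47, 178), (-46, 161), (-45, 147), (-44, 137), (-43, 137), (-42, 141), (-41, 151), (-40, 166), (-39, 183), (-38, 199), (-37, 213), (-36, 220), (-35, 222), (-34, 223), (-33, 222)]
plate -y edge(-x part) [(-47, 136), (-46, 134), (-45, 132), (-44, 129), (-43, 128), (-42, 128), (-41, 132), (-40, 141), (-39, 151), (-38, 160), (-37, 166), (-36, 170), (-35, 171), (-34, 169), (-33, 165)]
plate -x [(-65, 132), (-64, 131), (-63, 131), (-62, 129), (-61, 127), (-60, 127), (-59, 128), (-58, 131), (-57, 135), (-56, 139), (-55, 142), (-54, 143), (-53, 142), (-52, 142), (-51, 143)]
plate +x [(51, 204), (52, 210), (53, 216), (54, 217), (55, 216), (56, 210), (57, 193), (58, 170), (59, 141), (60, 110), (61, 81), (62, 56), (63, 44), (64, 36), (65, 32)]
plate +y [(33, 130), (34, 131), (35, 131), (36, 131), (37, 128), (38, 123), (39, 
[... 789 characters left out ...]
6), (-53, 127), (-52, 127), (-51, 129), (-50, 129), (-49, 129), (-48, 129), (-47, 128), (-46, 127), (-45, 127), (-44, 128), (-43, 128), (-42, 128), (-41, 129)] v [(13, 131), (14, 131), (15, 131), (16, 131), (17, 131), (18, 132), (19, 131), (20, 129), (21, 127), (22, 126), (23, 126), (24, 125), (25, 123), (26, 124), (27, 125)]
hole 3 u [(-55, 126), (-54, 126), (-53, 126), (-52, 127), (-51, 128), (-50, 130), (-49, 129), (-48, 129), (-47, 128), (-46, 127), (-45, 125), (-44, 125), (-43, 126), (-42, 127), (-41, 128)] v [(-27, 160), (-26, 146), (-25, 137), (-24, 133), (-23, 131), (-22, 130), (-21, 130), (-20, 129), (-19, 128), (-18, 127), (-17, 126), (-16, 125), (-15, 125), (-14, 127), (-13, 128)]
```

Run:
```python
src=open("m2.py").read().split("zt=")[0]
exec(src)
def mid(pr,):
    u=np.array([a for a,_ in pr],float); v=np.array([b for _,b in pr],float)
    hi,lo=v.max(),v.min(); m=(hi+lo)/2; s=np.where(np.diff(np.sign(v-m)))[0]; return [round(u[i]+(m-v[i])/(v[i+1]-v[i]),2) for i in s],hi,lo
for name in("scene0","rel_s","top0","rel_t"):
    g=cv2.imread(f"pics/{name}.png").astype(np.float32).mean(2)
    if "t" in name[0] or name.endswith("_t"): d=dict(cams.get_image("top"))
    else: d=cams.get_image("scene")
    p=[.4918,-.0048,.242,0]; U=np.arange(-.007,.0071,.001)
    print(name,"-y",mid(prof(p,.028,U-.046,np.linspace(-.055,.055,20),"y")),"+y",mid(prof(p,.028,U+.046,np.linspace(-.055,.055,20),"y")),
     "-x",mid(prof(p,.028,U-.066,np.linspace(-.038,.038,20),"x")),"+x",mid(prof(p,.028,U+.066,np.linspace(-.008,.008,8),"x")))
```

```text
[ 0.4924 -0.005   0.049 ] [-3.7720e-01  3.1187e+00  1.0000e-04] [-0.6  0.7 -2.2]
t 22.15 pos [ 0.4924 -0.005   0.049 ] gap 0.0378 q [-0.22  0.43  0.18  2.13 -0.13  0.59  1.87] shift [-0.0002 -0.0001  0.0007] turn [ 0.    0.01 -0.04] F [-0.6  0.7 -2.2]
scene0 -y ([np.float64(-45.92)], np.float64(212.0), np.float64(109.0)) +y ([np.float64(47.6)], np.float64(215.0), np.float64(24.0)) -x ([np.float64(-66.62)], np.float64(213.0), np.float64(93.0)) +x ([np.float64(66.88)], np.float64(208.0), np.float64(21.0))
rel_s -y ([np.float64(-46.03)], np.float64(227.0), np.float64(122.0)) +y ([np.float64(47.7)], np.float64(229.0), np.float64(30.0)) -x ([np.float64(-66.75)], np.float64(227.0), np.float64(104.0)) +x ([np.float64(66.95)], np.float64(223.0), np.float64(28.0))
top0 -y ([np.float64(-48.38)], np.float64(247.0), np.float64(49.0)) +y ([np.float64(46.23)], np.float64(247.0), np.float64(43.0)) -x ([np.float64(-67.47)], np.float64(245.0), np.float64(46.0)) +x ([np.float64(67.41)], np.float64(246.0), np.float64(41.0))
rel_t -y ([np.float64(-48.47)], np.float64(249.0), np.float64(52.0)) +y ([np.float64(46.31)], np.float64(249.0), np.float64(47.0)) -x ([np.float64(-67.53)], np.float64(248.0), np.float64(49.0)) +x ([np.float64(67.45)], np.float64(248.0), np.float64(46.0))
```

Request:
jog_arm --plan '[[0.03,[0.0006,0,0.0005],[0,0,0]],[0.03,[0.0006,0,0.0005],[0,0,0]],[0.03,[0.0006,0,0.0005],[0,0,0]],[0.03,[0.0006,0,0.0005],[0,0,0]],[0.03,[0.0006,0,0.0005],[0,0,0]],[0.03,[0.0006,0,0.0005],[0,0,0]],[0.03,[0.0006,0,0.0005],[0,0,0]],[0.03,[0.0006,0,0.0005],[0,0,0]]]'

```text
clock: 23.4
eef_pos: [0.4918, -0.0052, 0.0485]
tool_rot: [-0.377, 3.119, 0.0]
force: [-0.5, 0.3, -1.1]
finger_gap: 0.0382
grip_force: 60.7
```

```bash
python3 m2.py | head -7
```

```text
[ 0.4918 -0.0052  0.0485] [-3.7710e-01  3.1188e+00  1.0000e-04] [-0.5  0.3 -1.1]
t 23.4 pos [ 0.4918 -0.0052  0.0485] gap 0.0382 q [-0.22  0.43  0.18  2.13 -0.13  0.59  1.87] shift [-0.0008 -0.0001  0.0002] turn [ 0.    0.   -0.05] F [-0.5  0.3 -1.1]
plate -y edge(+x part) [(-47, 183), (-46, 166), (-45, 152), (-44, 140), (-43, 137), (-42, 142), (-41, 153), (-40, 167), (-39, 184), (-38, 200), (-37, 212), (-36, 220), (-35, 222), (-34, 222), (-33, 221)]
plate -y edge(-x part) [(-47, 136), (-46, 135), (-45, 133), (-44, 130), (-43, 129), (-42, 131), (-41, 135), (-40, 144), (-39, 153), (-38, 162), (-37, 167), (-36, 169), (-35, 168), (-34, 164), (-33, 159)]
plate -x [(-65, 132), (-64, 131), (-63, 129), (-62, 128), (-61, 127), (-60, 127), (-59, 130), (-58, 133), (-57, 137), (-56, 141), (-55, 143), (-54, 143), (-53, 143), (-52, 142), (-51, 141)]
plate +x [(51, 202), (52, 209), (53, 216), (54, 217), (55, 215), (56, 207), (57, 188), (58, 165), (59, 135), (60, 104), (61, 76), (62, 54), (63, 42), (64, 36), (65, 34)]
plate +y [(33, 131), (34, 131), (35, 131), (36, 130), (37, 128), (38, 122), (39, 114), (40, 103), (41, 88), (42, 72), (43, 57), (44, 45), (45, 37), (46, 32), (47, 29)]
```

```bash
python3 -c "
from bench import ticket
print(ticket.close_job())"
```

```text
the job is handed in; nothing more can be done
None
```

I handed the job in at 23.4 s: the flow cell is pressed flush into the pocket and released, and the cover plate is held about 10 mm above the chamber, within roughly 1 mm of the threads by the camera edges; I couldn't see the threads through the holes, and no verdict came back.

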